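# Make up the soldering and finishing kits

### The arm

A 7-joint arm with a two-finger parallel gripper is mounted at the origin on the work surface. World frame = base frame: x ahead of the robot, y to its left, z up, the work surface at z = 0. Lengths are in m, angles in rad, forces in N, time in s.
With the tool pointing down it reaches from about 0.4 to 0.9 m from the base axis. Payload 5.6 kg.
Tool frame: the origin (TCP) lies between the finger pads; the fingertips stand 14 mm ahead of it and the grasp point (between the pads) lies 5 mm behind it (manip.finger_overhang is the z of the fingertips in the tool frame, in m); z points along the fingers, y is the line along which they close (so a half turn about z gives the same grasp; the last joint's range is limited). The gripper opens to 92 mm and grips with 3 to 60 N. Pads are 20 mm wide; open, the fingers measure 128 mm over their backs; the gripper's body (75 mm by 189 mm) begins 69 mm behind the grasp point.
Start: joints at [-1.23, 0.468, -0.012, 1.603, 0.006, 1.071, -0.056], TCP at [0.243, 0.603, 0.229] pointing down, gripper open.
Joint ranges: [-2.53, 2.53], [-0.31, 2.02], [-1.57, 1.55], [0.28, 2.44], [-1.29, 4.43], [0.15, 1.84], [-2.92, 2.92]. Speed limits (rad/s): [2.57, 2.57, 3.14, 3.14, 3.14, 3.14, 3.14].

### API

Orientations are given as a unit quaternion [x, y, z, w].
In Python, from rig import manip gives the robot as it stands.
- The arm moves only by the tool servo_tool, never from a script. Its argument "steps" is a list of rows, each a list of 7 numbers: the turn, a rotation vector about the tool's x, y, z in rad, then the shift along the tool's x, y, z in m, then the opening, from 0 (shut) to 1 (fully open). A call has 1 to 20 rows; each row shifts and turns the commanded pose from where the row before left it, along the tool's axes as they then stand; what a row does not reach is not made up. A row lasts 1/10 s, in which the tool goes at most 50 mm and 8.59 degrees, less where a joint would pass 70% of its speed; a pose out of reach is approached as far as the arm can. A call with a gripper value outside its range is refused whole. The fingers move at their own pace and stop on an object; "newtons" is the grip in N (left out, the last holds). Time passes only in rows, so rows that do not move let the fingers close. It gives the time, the measured TCP pose, the force, the opening and the grip force at its end, in the units of the state.
- manip.read_state(): the state, without advancing time (a new reading comes with each control period).
- manip.grab_frame(name): name is "side" or "top"; returns (picture, depth): 400x640x3 uint8, red, green, blue; 400x640 float32, m along the optical axis (not along the pixel's ray), 0 where there is no reading.
- manip.calibration(name): a dict with "fx", "fy", "cx", "cy" (pixels), "k1" (the pictures are not rectified: a ray, as slopes to the right and down, at radius r is drawn at 1 + k1 r^2 times it, then the intrinsics apply), "rvec" (rotation vector, rad) and "tvec" (3), from world to camera coordinates, as OpenCV has them. Camera axes: x right, y down, z forward; pixel columns grow to the right and rows downward; lengths in m; the calibration is good to about 2 mm. A picture is of the moment at which its call begins. calibration takes no time and is no camera call.
- manip.hand_in(): hands the job in; it is judged then, once.
The state is a dict: "clock": time; "qpos": joint angles; "qd": joint speeds; "tau": joint torques, N m; "eef_pos": TCP position; "tool_rot": TCP orientation; "wrist_force": force on the tool from outside, world axes, zero at the start; "ft_torque": the same for the moment, N m; "grip_width": opening from 0.0 (shut) to 1.0 (fully open); "grip_force": force on a finger pad.
Only numpy, scipy, OpenCV 4.12 (cv2) and the standard library are available. Lean on these libraries where they do the work, as an engineer would, in place of code of your own. Each camera call takes 0.05 s, during which the arm holds its last target. There are 200 camera calls.

### The job

Make up two kits for the jewellers. Steel soldering tray: lower the white ceramic plate over the four posts until it rests on their shoulders, stack the black charcoal plate on it over the same posts, and stand the white flux jar upright in the middle of the black disc. Blue finishing tray: lay the red polishing bar flat in the middle of the black rectangle and set the brass doming block in the middle of the black square, both lined up with their outlines; leave the amber jar and the green bar where they are.

Things in the scene. Friction and masses are not known exactly. Their poses are not given: they have to be found in the camera images.
- ceramic_plate_mid (a point): White drilled ceramic soldering plate, 90 x 60 mm (long side along its x), 14 mm thick, drilled through near its four corners with 10 mm holes at x = +-33, y = +-19 mm. Lies flat on the bench, its x axis roughly (within about 25 degrees) along world x; taken by the 60 mm sides. The point is its centre, half-way up; z up. Loose, about 140 g.
- charcoal_plate_mid (a point): Black drilled charcoal plate, 90 x 60 mm (long side along its x), 18 mm thick, drilled through near its four corners with 10 mm holes at x = +-33, y = +-19 mm. Lies flat on the bench, its x axis roughly (within about 25 degrees) along world x; taken by the 60 mm sides. The point is its centre, half-way up; z up. Loose, about 60 g.
- flux_jar_mid (a point): White flux jar with a white screw lid, round, 44 mm diameter (lid 42 mm), 52 mm tall, standing upright on the bench. The point is on its axis, half-way up; z up. Loose, about 110 g.
- red_bar_mid (a point): Red bar of polishing compound with a paper band round one end, 80 (x) x 30 (y) x 28 mm (z), lying flat on the bench, x roughly along world x. The point is its centre. Loose, about 100 g.
- doming_block_mid (a point): Brass doming block: a 40 mm cube with round dark hollows in its faces, standing on the bench. The point is its centre, axes square to its faces, z up. Loose, about 450 g.
- amber_jar_mid (a point): Amber jar with a black lid, same size as the flux jar, loose; belongs to neither kit and stays where it is. The point is on its axis, half-way up.
- green_bar_mid (a point): Green bar of polishing compound, same size as the red bar, loose; belongs to neither kit and stays where it is. The point is its centre.
- solder_tray: Fixed bare steel tray, 120 (x) x 220 (y) mm, floor 6 mm above the bench, rim 10. Origin: centre of its underside, z up. Four posts at x = +-33, y = -55 +-19 mm: dark 15 mm feet with shoulders 18 mm above the bench (the plate rests there), then 6 mm brass pins, tapered tips 42 mm above the bench (10 mm into the upper plate). Black 56 mm disc on the floor at x = 0, y = +60 mm.
- finishing_tray: Fixed blue tray, 120 (x) x 220 (y) mm, floor 6 mm above the bench, rim 10 mm. Origin: centre of its underside, on the bench; z up. Flat black outlines on its floor: an 88 (x) x 38 (y) mm rectangle centred at x = 0, y = -55 mm, the bar's place, and a 48 mm square centred at x = 0, y = +55 mm, the doming block's place.
Not all that is in view belongs to the job. Of the things shaped like the part that bears ceramic_plate_mid, the white one is meant.

How it is judged:
At the end, for the whole second after the job is handed in: Plates level and seated over the pins (8 mm, 3 mm in height), ceramic below, charcoal on top; jar upright, bar and block flat, within 12 mm of their marks' centres; bar and block within 0.2 rad of lined up (block any quarter turn); amber jar and green bar within 30 mm of their starts; all at rest (x of ceramic_plate_mid in the frame of solder_tray between -0.008 and 0.008 m and y of ceramic_plate_mid in the frame of solder_tray between -0.063 and -0.047 m and z of ceramic_plate_mid in the frame of solder_tray between 0.022 and 0.028 m and angle between each of ceramic_plate_mid, charcoal_plate_mid, flux_jar_mid, red_bar_mid, doming_block_mid's own z axis and vertical below 0.08 rad and x of charcoal_plate_mid in the frame of solder_tray between -0.008 and 0.008 m and y of charcoal_plate_mid in the frame of solder_tray between -0.063 and -0.047 m and z of charcoal_plate_mid in the frame of solder_tray between 0.038 and 0.044 m and x of flux_jar_mid in the frame of solder_tray between -0.012 and 0.012 m and y of flux_jar_mid in the frame of solder_tray between 0.048 and 0.072 m and z of flux_jar_mid in the frame of solder_tray between 0.028 and 0.036 m and x of red_bar_mid in the frame of finishing_tray between -0.012 and 0.012 m and y of red_bar_mid in the frame of finishing_tray between -0.067 and -0.043 m and z of red_bar_mid in the frame of finishing_tray between 0.016 and 0.024 m and angle between the x axis of red_bar_mid and the x axis of finishing_tray, either way round below 0.2 rad and x of doming_block_mid in the frame of finishing_tray between -0.012 and 0.012 m and y of doming_block_mid in the frame of finishing_tray between 0.043 and 0.067 m and z of doming_block_mid in the frame of finishing_tray between 0.022 and 0.03 m and (angle between the x axis of doming_block_mid and the x axis of finishing_tray, either way round below 0.2 rad or angle between the x axis of doming_block_mid and the y axis of finishing_tray, either way round below 0.2 rad) and distance of each of amber_jar_mid, green_bar_mid from where it was at the start of the episode below 0.03 m and linear speed of each of ceramic_plate, charcoal_plate, flux_jar, red_bar, doming_block below 0.02 m/s); the robot touches nothing.
It fails at once if the amber jar or the green bar was moved more than 30 mm (distance of any of amber_jar_mid, green_bar_mid from where it was at the start of the episode above 0.03 m).
It also fails if it takes over 128 s, if anything falls off the work surface, if the arm or the gripper's body presses on something with over 40 N, if the wrist force passes 120 N, or if a joint passes its speed limit or range.

## Working session

There is one attempt and no reset: what is moved stays moved. The work goes in short steps, Python scripts to look and compute and a tool call to move; the robot and the scene stay as the last step left them, time stands still between calls to the robot, and variables do not carry over. Pictures are saved under pics/ and viewed, at most 14 in all, crops included, and the job is handed in when it is done.

Besides the shell and the picture viewer there is one more tool, called after "Call:" as name([rows], argument=value, ...), one row to a line, values as JSON. servo_tool: Moves the arm, as the interface text tells. Its arguments: {"type":"object","properties":{"steps":{"type":"array"},"newtons":{"type":"number"}},"required":["steps"]}

```bash
mkdir -p pics; ls; cat > h.py <<'E'
import numpy as np, cv2
from rig import manip
def grab(n):
    im,d=manip.grab_frame(n); return im,d
def save(im,name,s=1):
    cv2.imwrite('pics/'+name,cv2.resize(cv2.cvtColor(im,cv2.COLOR_RGB2BGR),None,fx=s,fy=s,interpolation=cv2.INTER_CUBIC))
def ray(n,uv):
    c=manip.calibration(n); uv=np.atleast_2d(np.array(uv,float))
    K=np.array([[c['fx'],0,c['cx']],[0,c['fy'],c['cy']],[0,0,1]])
    p=cv2.undistortPoints(uv[:,None],K,np.array([c['k1'],0,0,0]))[:,0]
    R,_=cv2.Rodrigues(np.array(c['rvec'],float)); t=np.array(c['tvec'],float).ravel()
    return -R.T@t, np.c_[p,np.ones(len(p))]@R
def onz(n,uv,z):
    o,d=ray(n,uv); return o+d*((z-o[2])/d[:,2])[:,None]
def proj(n,P):
    c=manip.calibration(n);K=np.array([[c['fx'],0,c['cx']],[0,c['fy'],c['cy']],[0,0,1]])
    return cv2.projectPoints(np.atleast_2d(np.array(P,float)),np.array(c['rvec'],float),np.array(c['tvec'],float),K,np.array([c['k1'],0,0,0]))[0][:,0]
E
python3 - <<'E'
from h import *
for n in('top','side'):
    im,d=grab(n); save(im,n+'0.png',1.25); np.save(n+'0.npy',im); np.save(n+'d0.npy',d)
    print(n,manip.calibration(n),ray(n,[[320,200]]))
s=manip.read_state();print(s, manip.finger_overhang)
E
```

```text
pics
top {'fx': 403.55005483528106, 'fy': 403.55005483528106, 'cx': 321.0303823091564, 'cy': 201.67742628271006, 'k1': 0.02827752613928297, 'rvec': array([ 2.19539006, -2.16059735,  0.10295449]), 'tvec': array([0.02084852, 0.45567724, 1.14590456])} (array([0.35111339, 0.03319461, 1.1818592 ]), array([[ 0.09342461, -0.00172718, -0.99563681]]))
side {'fx': 428.1770209944806, 'fy': 428.1770209944806, 'cx': 319.7070014864781, 'cy': 200.2031048996897, 'k1': -0.09390796904981256, 'rvec': array([ 2.0620644 , -0.5609115 ,  0.32631853]), 'tvec': array([-0.37234699,  0.19087859,  1.24414654])} (array([-0.1772849 , -1.01345345,  0.81514397]), array([[ 0.44038975,  0.73098156, -0.52127106]]))
{'clock': 0.1, 'qpos': array([-1.23003653,  0.46827913, -0.01160097,  1.60355937,  0.00600847,
        1.07141484, -0.05629234]), 'qd': array([ 6.09448001e-04, -2.39162932e-03,  9.99872213e-05, -2.03448701e-03,
       -8.87880708e-04,  8.65774819e-04, -4.77867065e-04]), 'tau': array([ 7.62765849e-04, -5.21651709e+01, -1.25946023e-02, -2.44364154e+01,
       -5.68281335e-02,  1.40263763e-02,  7.13274312e-05]), 'eef_pos': array([0.24323531, 0.60220869, 0.22773055]), 'tool_rot': array([ 1.90731190e-01,  9.81641967e-01, -8.07875009e-04, -9.30827091e-05]), 'wrist_force': array([0.20873548, 0.5747748 , 0.43435565]), 'ft_torque': array([-0.00528392, -0.06560002, -0.02070367]), 'grip_force': 0.0, 'grip_width': 1.0043512895444684} 0.014
```

View pics/top0.png

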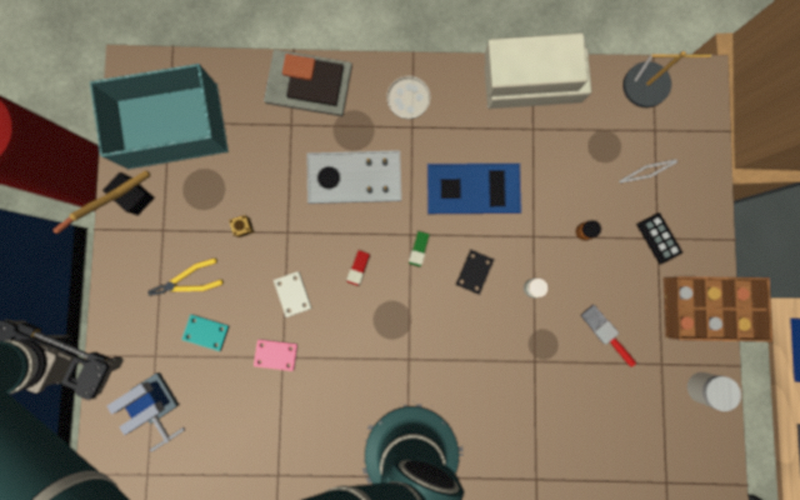

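View pics/side0.png

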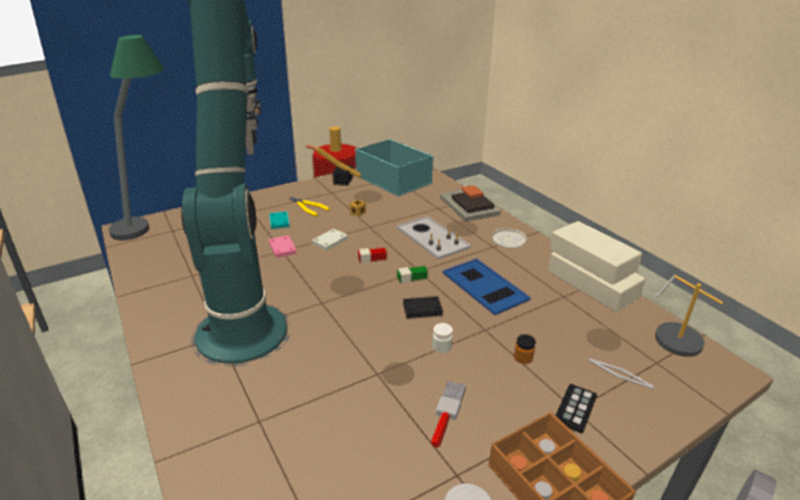

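The top view shows (800 px picture): white plate (292,294), with teal (206,332) and pink (275,355) plates of the same shape. The white one fits the name. Charcoal plate is (475,272); the black palette at (660,238) and the box at (129,193) are not drilled plates. Red bar (358,267), green (419,249), brass cube (240,226), flux jar (537,288), amber (588,230), steel tray (354,177), blue tray (474,189). I'll confirm in an enlarged crop.

```bash
python3 - <<'E'
from h import *
t=np.load('top0.npy'); save(t[110:300,175:445],'c_top.png',2.95)
s=np.load('side0.npy'); save(s[140:290,200:440],'c_side.png',3.3)
E
```

```text
(no output)
```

View pics/c_top.png

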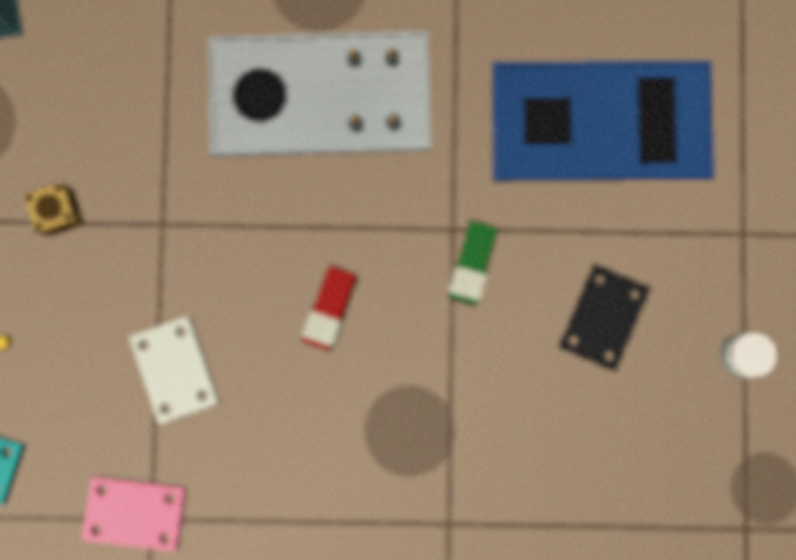

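View pics/c_side.png

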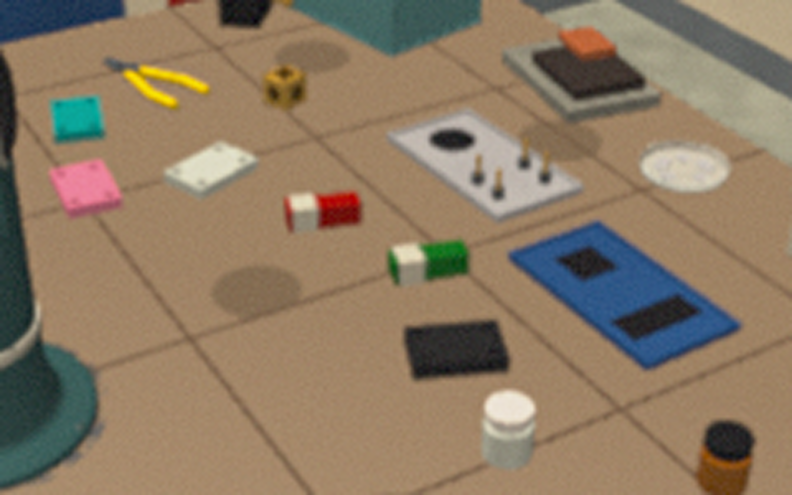

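The crop confirms it: a white drilled plate at crop (172,370), a black drilled plate at (605,318), the white jar at (757,355), the posts at (354,58), (392,58), (356,123) and (394,122), and the disc at (260,95). Now I'll measure.

```bash
cat > m.py <<'E'
from h import *
def blob(im,roi,z,cam='top',S=6,thr=0.5,bg=None):
    x0,y0,x1,y1=[int(v) for v in roi]
    c=cv2.resize(im[y0:y1,x0:x1].astype(np.float32),None,fx=S,fy=S,interpolation=cv2.INTER_CUBIC)
    b=np.median(np.r_[c[:6].reshape(-1,3),c[-6:].reshape(-1,3),c[:,:6].reshape(-1,3),c[:,-6:].reshape(-1,3)],0) if bg is None else bg
    d=np.linalg.norm(c-b,axis=2); m=(d>thr*np.percentile(d,85 if thr>0.3 else 85)).astype(np.uint8)
    m=cv2.morphologyEx(m,cv2.MORPH_OPEN,np.ones((9,9)))
    k=max(cv2.findContours(m,cv2.RETR_EXTERNAL,cv2.CHAIN_APPROX_NONE)[0],key=cv2.contourArea)[:,0]
    uv=(k+0.5)/S-0.5+[x0,y0]
    P=onz(cam,uv,z)[:,:2]
    r=cv2.minAreaRect((P*1000).astype(np.float32)); bx=cv2.boxPoints(r)
    e0,e1=bx[1]-bx[0],bx[2]-bx[1]; e=e0 if np.hypot(*e0)>np.hypot(*e1) else e1
    a=np.degrees(np.arctan2(e[1],e[0])); a=(a+90)%180-90
    M=cv2.moments((P*1e5).astype(np.int32)); cen=np.array([M['m10'],M['m01']])/M['m00']/100
    return np.round(r[0],1),np.round(sorted(r[1]),1),round(a,1),np.round(cen,1)
def roi(cx,cy,w,h): return (175+(cx-w)/2.95,110+(cy-h)/2.95,175+(cx+w)/2.95,110+(cy+h)/2.95)
E
python3 - <<'E'
from m import *
t=np.load('top0.npy')
for n,r,z,th in [('ceramic',roi(173,370,60,68),.007,.4),('charcoal',roi(605,318,62,66),.009,.4),('jar',roi(752,355,42,42),.026,.35),
 ('red',roi(330,307,42,55),.014,.3),('brass',roi(52,209,42,38),.02,.4),('green',roi(473,262,40,55),.014,.3),('soldertray',roi(320,92,125,75),.005,.4),('fintray',roi(603,121,125,75),.005,.4),
 ('disc',roi(260,95,38,38),.006,.5),('square',roi(548,121,35,35),.006,.5),('rect',roi(657,120,32,52),.006,.5)]:
    print(n,*blob(t,r,z,thr=th))
# dark feet by darkness
g=t.astype(np.float32).mean(2)
for c in [(354,58),(392,58),(356,123),(394,122)]:
    x,y=175+c[0]/2.95,110+c[1]/2.95; x0,y0=int(x)-5,int(y)-5
    w=np.clip(150-g[y0:y0+11,x0:x0+11],0,None); w=np.clip(np.median(g[y0:y0+11,x0:x0+11])-15-g[y0:y0+11,x0:x0+11],0,None)
    yy,xx=np.mgrid[y0:y0+11,x0:x0+11]; uv=[(w*xx).sum()/w.sum(),(w*yy).sum()/w.sum()]
    print(np.round(uv,2),np.round(onz('top',uv,.014)*1000,1))
d=np.load('topd0.npy');print(d[200:204,220:224])
E
```

```text
ceramic [355.4 281. ] [62.3 93.2] 20.9 [355.4 281. ]
charcoal [ 414.1 -142.7] [62.9 92.4] -22.7 [ 414.  -142.7]
jar [ 379. -284.] [45.6 46.9] 70.1 [ 378.5 -283.6]
red [434.8 121.8] [36.4 51.1] -18.8 [434.7 121.9]
brass [510.6 395.7] [50.3 55.3] -72.3 [509.3 397. ]
green [470.9   2.2] [74.1 94.4] -23.0 [471.1  -9.4]
soldertray [635.5 144.2] [121.4 222.9] -87.3 [635.5 143.7]
fintray [ 612.  -140.7] [122.4 221.6] -88.6 [ 612.  -140.5]
disc [631.6 204. ] [51.7 52.7] 1.5 [631.8 203.8]
square [610.2 -85.3] [46. 46.] 0.9 [610.2 -85.3]
rect [ 612.6 -195.2] [36.4 86.1] 1.2 [ 612.9 -195.2]
[294.75 129.58] [[668.  108.9  14. ]]
[307.58 129.32] [[669.5  71.1  14. ]]
[295.34 151.65] [[602.1 105.8  14. ]]
[308.09 151.2 ] [[604.   68.4  14. ]]
[[1.1877334 1.1861241 1.1875162 1.1843503]
 [1.18998   1.1851642 1.1853578 1.1880585]
 [1.1833631 1.1883942 1.1878927 1.1894696]
 [1.1836913 1.1809592 1.1887684 1.1839063]]
```

```bash
cat >> m.py <<'E'
def maskrect(im,roi,f,z,cam='top',S=6,big=True):
    x0,y0,x1,y1=[int(v) for v in roi]
    c=cv2.resize(im[y0:y1,x0:x1].astype(np.float32),None,fx=S,fy=S,interpolation=cv2.INTER_CUBIC)
    m=f(c).astype(np.uint8); m=cv2.morphologyEx(m,cv2.MORPH_CLOSE,np.ones((13,13))); m=cv2.morphologyEx(m,cv2.MORPH_OPEN,np.ones((9,9)))
    k=max(cv2.findContours(m,cv2.RETR_EXTERNAL,cv2.CHAIN_APPROX_NONE)[0],key=cv2.contourArea)[:,0]
    P=onz(cam,(k+0.5)/S-0.5+[x0,y0],z)[:,:2]*1000
    r=cv2.minAreaRect(P.astype(np.float32)); bx=cv2.boxPoints(r)
    e0,e1=bx[1]-bx[0],bx[2]-bx[1]; e=e0 if np.hypot(*e0)>np.hypot(*e1) else e1
    a=np.degrees(np.arctan2(e[1],e[0])); return np.round(r[0],1),np.round(sorted(r[1]),1),round((a+90)%180-90,1)
def dirs(f):return lambda c:f(c[...,0],c[...,1],c[...,2])
redf=dirs(lambda r,g,b:(r>1.9*g)|((g>150)&(b>130)))
greenf=dirs(lambda r,g,b:(g>1.3*r)|((g>150)&(b>130)))
brassf=dirs(lambda r,g,b:(r-b>0.42*r)&(r>60)|((r+g+b<150)&(r>1.25*b)))
def go(x,y,z,yaw):
    "print turn & tool-frame shift to reach x,y,z (mm), closing direction at world angle yaw deg (mod 180)"
    from scipy.spatial.transform import Rotation as R
    s=manip.read_state(); r=R.from_quat(s['tool_rot']); M=r.as_matrix()
    cur=np.degrees(np.arctan2(M[1,1],M[0,1])); dy=(yaw-cur+90)%180-90
    T=np.array([[0,0,0.]]); th=np.radians(yaw if abs((yaw-cur+180)%360-180)<=90 else yaw+180)
    ty=np.array([np.cos(th),np.sin(th),0]); tz=np.array([0,0,-1.]); G=np.c_[np.cross(ty,tz),ty,tz]
    d=np.array([x,y,z])-s['eef_pos']*1000
    print('t',round(s['clock'],2),'pos',np.round(s['eef_pos']*1000,1),'yaw',round(cur,1),'| turn',np.round((r.inv()*R.from_matrix(G)).as_rotvec(),3),'shift mm (after turn)',np.round(G.T@d,1),'grip',round(s['grip_width']*92,1),round(s['grip_force'],1),'F',np.round(s['wrist_force'],1))
E
python3 - <<'E'
from m import *
t=np.load('top0.npy')
print('red',maskrect(t,roi(330,307,42,55),redf,.014)); print('green',maskrect(t,roi(473,262,36,55),greenf,.014)); print('brass',maskrect(t,roi(52,209,42,38),brassf,.02))
x0,y0,x1,y1=[int(v) for v in roi(52,209,36,32)]
c=t[y0:y1,x0:x1]; save(c,'brass.png',20)
print(x0,y0)
E
```

```text
red (array([421.6, 129.3]), array([34.6, 74.5]), np.float32(-17.2))
green (array([465.3, -13.1]), array([35.3, 78. ]), np.float32(-15.9))
brass (array([511. , 401.1]), array([47.3, 48.5]), np.float32(-70.9))
180 170
```

View pics/brass.png

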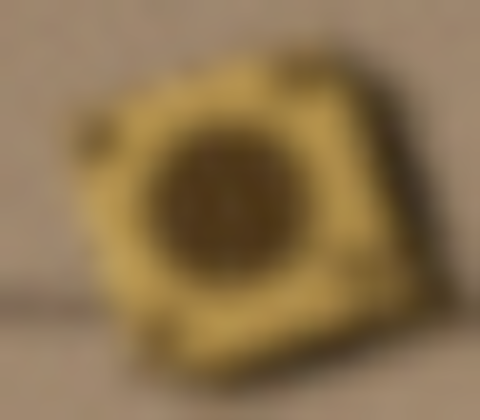

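The brass crop shows its top hollow at (230,205), so raw (191.0,179.8), with its faces about 18° off square.

```bash
python3 - <<'E'
from m import *
b=onz('top',[191.0,179.75],.04)[0]*1000; r=onz('top',[286.6,213.8],.014)[0]*1000
print(b,r)
go(b[0],b[1],150,108)
E
```

```text
[510.05981101 398.55666834  40.        ] [418.99414224 127.23219536  14.        ]
t 0.1 pos [243.2 602.2 227.7] yaw 68.0 | turn [-0.002 -0.    -0.698] shift mm (after turn) [-190.8 -276.1   77.7] grip 92.4 0.0 F [0.2 0.6 0.4]
```

Call:
servo_tool([
  [0,0,-0.14,0,0,0.01,1],
  [0,0,-0.14,0,0,0.01,1],
  [0,0,-0.14,0,0,0.01,1],
  [0,0,-0.14,0,0,0.01,1],
  [0,0,-0.138,0,0,0.01,1],
  [0,0,0,-0.024,-0.034,0.005,1],
  [0,0,0,-0.024,-0.034,0.005,1],
  [0,0,0,-0.024,-0.034,0.005,1],
  [0,0,0,-0.024,-0.034,0.005,1],
  [0,0,0,-0.024,-0.034,0.005,1],
  [0,0,0,-0.024,-0.034,0,1],
  [0,0,0,-0.024,-0.034,0,1],
  [0,0,0,-0.023,-0.038,0,1],
  [0,0,0,0,0,0,1],
], newtons=30)

```text
clock: 1.5
eef_pos: [0.5167, 0.392, 0.153]
tool_rot: [-0.151, 0.989, -0.002, 0.001]
wrist_force: [0.6, -0.3, -0.2]
grip_width: 0.999
grip_force: 0.0
```

```bash
python3 - <<'E'
from m import *
go(510,398.5,22,108)
E
```

```text
t 1.5 pos [516.7 392.  153. ] yaw 107.4 | turn [-0.005  0.002 -0.011] shift mm (after turn) [  4.4   8.2 131. ] grip 91.9 0.0 F [ 0.6 -0.3 -0.2]
```

Call:
servo_tool([
  [0,0,-0.01,0.004,0.008,0.03,1],
  [0,0,0,0,0,0.03,1],
  [0,0,0,0,0,0.03,1],
  [0,0,0,0,0,0.02,1],
  [0,0,0,0,0,0,1],
])

```text
clock: 2.0
eef_pos: [0.5016, 0.4041, 0.04]
tool_rot: [-0.162, 0.987, -0.002, -0.003]
wrist_force: [-0.0, 0.0, 0.7]
grip_width: 0.996
grip_force: 0.0
```

```bash
python3 - <<'E'
from m import *
go(510,398.5,22,108)
E
```

```text
t 2.0 pos [501.6 404.1  40. ] yaw 108.6 | turn [-0.002 -0.006  0.01 ] shift mm (after turn) [-6.2 -7.9 18. ] grip 91.7 0.0 F [-0.   0.   0.7]
```

Call:
servo_tool([
  [0,0,0.01,-0.006,-0.008,0,1],
  [0,0,0,0,0,0.01,1],
  [0,0,0,0,0,0.008,1],
  [0,0,0,0,0,0,1],
  [0,0,0,0,0,0,1],
])

```text
clock: 2.5
eef_pos: [0.5121, 0.4001, 0.0256]
tool_rot: [-0.157, 0.988, 0.0, -0.0]
wrist_force: [-0.1, -0.1, 0.1]
grip_width: 1.003
grip_force: 0.0
```

```bash
python3 - <<'E'
from m import *
go(510,398.5,22,108)
E
```

```text
t 2.5 pos [512.1 400.1  25.6] yaw 108.0 | turn [ 0. -0.  0.] shift mm (after turn) [ 2.5 -0.8  3.6] grip 92.3 0.0 F [-0.1 -0.1  0.1]
```

Call:
servo_tool([
  [0,0,0,0,0,0,0.3],
  [0,0,0,0,0,0,0.3],
  [0,0,0,0,0,0,0.3],
  [0,0,0,0,0,0,0.3],
  [0,0,0,0,0,0,0.3],
  [0,0,0,0,0,0,0.3],
  [0,0,0,0,0,0,0.3],
], newtons=35)

```text
clock: 3.2
eef_pos: [0.5124, 0.4004, 0.0257]
tool_rot: [-0.157, 0.988, 0.0, 0.0]
wrist_force: [-0.3, 1.1, -0.7]
grip_width: 0.434
grip_force: 35.0
```

```bash
python3 - <<'E'
from m import *
go(610.2,-85.3,120,91.3)
E
```

```text
t 3.2 pos [512.4 400.4  25.7] yaw 108.0 | turn [0.001 0.001 0.292] shift mm (after turn) [ -86.8 -487.8  -94.3] grip 40.0 35.0 F [-0.3  1.1 -0.7]
```

Call:
servo_tool([
  [0,0,0,0,0,-0.03,0.3],
  [0,0,0.1,0,0,-0.035,0.3],
  [0,0,0.1,0,0,-0.03,0.3],
  [0,0,0.092,0,0,0,0.3],
  [0,0,0,-0.008,-0.04,0,0.3],
  [0,0,0,-0.008,-0.04,0,0.3],
  [0,0,0,-0.008,-0.04,0,0.3],
  [0,0,0,-0.008,-0.04,0,0.3],
  [0,0,0,-0.008,-0.04,0,0.3],
  [0,0,0,-0.008,-0.04,0,0.3],
  [0,0,0,-0.008,-0.04,0,0.3],
  [0,0,0,-0.008,-0.04,0,0.3],
  [0,0,0,-0.008,-0.04,0,0.3],
  [0,0,0,-0.008,-0.04,0,0.3],
  [0,0,0,-0.007,-0.04,0,0.3],
  [0,0,0,-0.002,-0.048,0,0.3],
  [0,0,0,0,0,0.03,0.3],
  [0,0,0,0,0,0.03,0.3],
  [0,0,0,0,0,0,0.3],
  [0,0,0,0,0,0,0.3],
])

```text
clock: 5.2
eef_pos: [0.6111, -0.0856, 0.0598]
tool_rot: [-0.011, 1.0, 0.0, -0.001]
wrist_force: [-0.0, 0.2, -4.4]
grip_width: 0.436
grip_force: 35.0
```

```bash
python3 - <<'E'
from m import *
go(612.6,-85.3,33,91.3)
E
```

```text
t 5.2 pos [611.1 -85.6  59.8] yaw 91.3 | turn [ 0.    -0.003 -0.   ] shift mm (after turn) [-1.5  0.3 26.8] grip 40.1 35.0 F [-0.   0.2 -4.4]
```

Call:
servo_tool([
  [0,0,0,-0.001,0,0.012,0.3],
  [0,0,0,0,0,0.01,0.3],
  [0,0,0,0,0,0.005,0.3],
  [0,0,0,0,0,0.0005,0.3],
  [0,0,0,0,0,0,0.3],
  [0,0,0,0,0,0,0.3],
  [0,0,0,0,0,0,0.7],
  [0,0,0,0,0,0,0.7],
  [0,0,0,0,0,0,0.7],
  [0,0,0,0,0,-0.03,0.7],
  [0,0,0,0,0,-0.04,0.7],
  [0,0,0,0,0,-0.04,0.7],
])

```text
clock: 6.4
eef_pos: [0.613, -0.086, 0.1445]
tool_rot: [-0.011, 1.0, 0.0, -0.0]
wrist_force: [1.4, 0.0, -0.1]
grip_width: 0.703
grip_force: 0.0
```

```bash
python3 - <<'E'
from m import *
go(420,128,150,71.5)
E
```

```text
t 6.4 pos [613.  -86.  144.5] yaw 91.3 | turn [-0.    -0.     0.345] shift mm (after turn) [250.9 141.7  -5.5] grip 64.7 0.0 F [ 1.4  0.  -0.1]
```

Call:
servo_tool([
  [0,0,0.115,0,0,0,1],
  [0,0,0.115,0,0,0,1],
  [0,0,0.115,0,0,0,1],
  [0,0,0,0.036,0.02,0,0.7],
  [0,0,0,0.036,0.02,0,0.7],
  [0,0,0,0.036,0.02,0,0.7],
  [0,0,0,0.036,0.02,0,0.7],
  [0,0,0,0.036,0.02,0,0.7],
  [0,0,0,0.036,0.02,0,0.7],
  [0,0,0,0.035,0.022,0,0.7],
  [0,0,0,0,0,0.04,0.7],
  [0,0,0,0,0,0.04,0.7],
  [0,0,0,0,0,0.02,0.7],
  [0,0,0,0,0,0,0.7],
  [0,0,0,0,0,0,0.7],
])

```text
clock: 7.9
eef_pos: [0.4206, 0.1285, 0.0436]
tool_rot: [0.161, 0.987, 0.0, 0.0]
wrist_force: [-0.0, 0.4, 0.6]
grip_width: 0.699
grip_force: 0.0
```

```bash
python3 - <<'E'
from m import *
im,d=grab('top'); np.save('t1.npy',im)
print('square', [np.round(onz('top',[191,179.75],.04)*1000)])
print('brass',maskrect(im,roi(548,121,26,26),dirs(lambda r,g,b:(r-b>0.35*r)&(r>60)),.026))
x0,y0,x1,y1=[int(v) for v in roi(420,200,200,170)]
save(im[y0:y1,x0:x1],'t1.png',5)
go(420,128,18,71.5)
E
```

```text
square [array([[510., 399.,  40.]])]
brass (array([609.6, -86.1]), array([42.8, 45.8]), np.float32(0.9))
t 7.95 pos [421.1 128.6  44.2] yaw 71.5 | turn [ 0.001  0.002 -0.   ] shift mm (after turn) [ 0.8 -0.9 26.2] grip 64.4 0.0 F [ 0.5 -0.2  0.8]
```

View pics/t1.png

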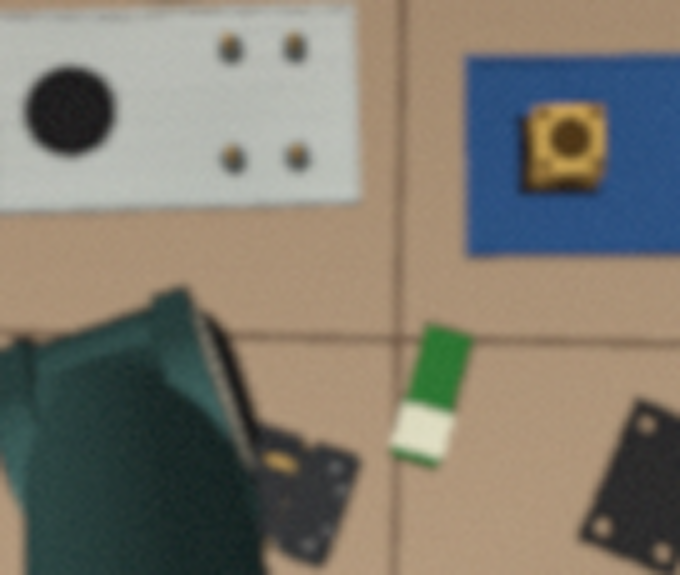

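The block sits square on its mark at picture (570,145), and the gripper is over the red bar.

Call:
servo_tool([
  [0,0,0,0,-0.001,0.015,0.7],
  [0,0,0,0,0,0.011,0.7],
  [0,0,0,0,0,0,0.7],
  [0,0,0,0,0,0,0.2],
  [0,0,0,0,0,0,0.2],
  [0,0,0,0,0,0,0.2],
  [0,0,0,0,0,0,0.2],
  [0,0,0,0,0,0,0.2],
  [0,0,0,0,0,0,0.2],
], newtons=20)

```text
clock: 8.85
eef_pos: [0.4201, 0.1276, 0.0174]
tool_rot: [0.161, 0.987, 0.0, 0.0]
wrist_force: [-0.8, 0.1, 4.2]
grip_width: 0.325
grip_force: 20.0
```

```bash
python3 - <<'E'
from m import *
go(612.6,-195.2,120,91.3)
E
```

```text
t 8.85 pos [420.1 127.6  17.4] yaw 71.5 | turn [ 0.     0.001 -0.345] shift mm (after turn) [-185.1 -327.1 -102.6] grip 29.9 20.0 F [-0.8  0.1  4.2]
```

Call:
servo_tool([
  [0,0,0,0,0,-0.035,0.2],
  [0,0,-0.115,0,0,-0.035,0.2],
  [0,0,-0.115,0,0,-0.032,0.2],
  [0,0,-0.115,-0.01,-0.02,0,0.2],
  [0,0,0,-0.022,-0.038,0,0.2],
  [0,0,0,-0.022,-0.038,0,0.2],
  [0,0,0,-0.022,-0.038,0,0.2],
  [0,0,0,-0.022,-0.038,0,0.2],
  [0,0,0,-0.022,-0.038,0,0.2],
  [0,0,0,-0.022,-0.038,0,0.2],
  [0,0,0,-0.022,-0.038,0,0.2],
  [0,0,0,-0.021,-0.041,0.02,0.2],
  [0,0,0,0,0,0.03,0.2],
  [0,0,0,0,0,0.02,0.2],
  [0,0,0,0,0,0,0.2],
  [0,0,0,0,0,0,0.2],
  [0,0,0,0,0,0,0.2],
])

```text
clock: 10.55
eef_pos: [0.6104, -0.1962, 0.0505]
tool_rot: [-0.011, 1.0, -0.0, 0.001]
wrist_force: [-0.2, 0.3, -1.3]
grip_width: 0.325
grip_force: 20.0
```

```bash
python3 - <<'E'
from m import *
go(612.6,-195.2,23.5,91.3)
E
```

```text
t 10.55 pos [ 610.4 -196.2   50.5] yaw 91.3 | turn [-0.001  0.002 -0.   ] shift mm (after turn) [-2.2  1.  27. ] grip 29.9 20.0 F [-0.2  0.3 -1.3]
```

Call:
servo_tool([
  [0,0,0,-0.002,0.001,0.012,0.2],
  [0,0,0,0,0,0.01,0.2],
  [0,0,0,0,0,0.0055,0.2],
  [0,0,0,0,0,0,0.2],
  [0,0,0,0,0,0,0.2],
  [0,0,0,0,0,0,0.55],
  [0,0,0,0,0,0,0.55],
  [0,0,0,0,0,0,0.55],
  [0,0,0,0,0,-0.03,0.55],
  [0,0,0,0,0,-0.04,0.55],
  [0,0,0,0,0,-0.04,0.55],
  [0,0,0,0,0,0,1],
])

```text
clock: 11.75
eef_pos: [0.6152, -0.1966, 0.1376]
tool_rot: [-0.011, 1.0, -0.001, 0.005]
wrist_force: [0.9, 0.4, 1.6]
grip_width: 0.614
grip_force: 0.0
```

```bash
python3 - <<'E'
from m import *
go(355.4,281,100,110.9)
E
```

```text
t 11.75 pos [ 615.2 -196.6  137.6] yaw 91.3 | turn [-0.005  0.009 -0.343] shift mm (after turn) [ 72.3 538.8  37.6] grip 56.5 0.0 F [0.9 0.4 1.6]
```

Call:
servo_tool([
  [0,0,-0.115,0,0,0,1],
  [0,0,-0.115,0,0,0,1],
  [0,0,-0.113,0,0,0,1],
  [0,0,0,0.0055,0.041,0,1],
  [0,0,0,0.0055,0.041,0,1],
  [0,0,0,0.0055,0.041,0,1],
  [0,0,0,0.0055,0.041,0,1],
  [0,0,0,0.0055,0.041,0,1],
  [0,0,0,0.0055,0.041,0,1],
  [0,0,0,0.0055,0.041,0,1],
  [0,0,0,0.0055,0.041,0,1],
  [0,0,0,0.0055,0.041,0,1],
  [0,0,0,0.0055,0.041,0,1],
  [0,0,0,0.0055,0.041,0,1],
  [0,0,0,0.0055,0.041,0,1],
  [0,0,0,0.006,0.047,0.03,1],
  [0,0,0,0,0,0.04,1],
  [0,0,0,0,0,0.01,1],
  [0,0,0,0,0,0,1],
  [0,0,0,0,0,0,1],
])

```text
clock: 13.75
eef_pos: [0.3551, 0.2773, 0.0555]
tool_rot: [-0.181, 0.984, -0.0, 0.0]
wrist_force: [0.4, -0.9, -0.0]
grip_width: 1.001
grip_force: 0.0
```

```bash
python3 - <<'E'
from m import *
go(355.4,281,18,110.9)
E
```

```text
t 13.75 pos [355.1 277.3  55.5] yaw 110.8 | turn [-0.     0.    -0.001] shift mm (after turn) [-1.6  3.3 37.5] grip 92.1 0.0 F [ 0.4 -0.9 -0. ]
```

Call:
servo_tool([
  [0,0,0,-0.0015,0.003,0.015,1],
  [0,0,0,0,0,0.015,1],
  [0,0,0,0,0,0.009,1],
  [0,0,0,0,0,0,1],
  [0,0,0,0,0,0,1],
  [0,0,0,0,0,0,1],
])

```text
clock: 14.35
eef_pos: [0.3552, 0.2815, 0.0168]
tool_rot: [-0.181, 0.983, 0.0, 0.001]
wrist_force: [0.1, 0.4, 0.5]
grip_width: 1.003
grip_force: 0.0
```

Call:
servo_tool([
  [0,0,0,0,0,0,0.5],
  [0,0,0,0,0,0,0.5],
  [0,0,0,0,0,0,0.5],
  [0,0,0,0,0,0,0.5],
  [0,0,0,0,0,0,0.5],
  [0,0,0,0,0,0,0.5],
], newtons=20)

```text
clock: 14.95
eef_pos: [0.3546, 0.2813, 0.016]
tool_rot: [-0.182, 0.983, -0.0, 0.0]
wrist_force: [-0.6, -0.1, 2.5]
grip_width: 0.649
grip_force: 20.0
```

```bash
python3 - <<'E'
from m import *
go(637,89,110,92.6)
E
```

```text
t 14.95 pos [354.6 281.3  16. ] yaw 110.9 | turn [-0.    0.    0.32] shift mm (after turn) [-273.4 -204.9  -94. ] grip 59.7 20.0 F [-0.6 -0.1  2.5]
```

Call:
servo_tool([
  [0,0,0,0,0,-0.025,0.5],
  [0,0,0.107,0,0,-0.035,0.5],
  [0,0,0.107,0,0,-0.035,0.5],
  [0,0,0.106,0,0,0,0.5],
  [0,0,0,-0.034,-0.025,0,0.5],
  [0,0,0,-0.034,-0.025,0,0.5],
  [0,0,0,-0.034,-0.025,0,0.5],
  [0,0,0,-0.034,-0.026,0,0.5],
  [0,0,0,-0.034,-0.026,0,0.5],
  [0,0,0,-0.034,-0.026,0,0.5],
  [0,0,0,-0.034,-0.026,0,0.5],
  [0,0,0,-0.035,-0.026,0,0.5],
  [0,0,0,0,0,0.015,0.5],
  [0,0,0,0,0,0.015,0.5],
  [0,0,0,0,0,0,0.5],
  [0,0,0,0,0,0,0.5],
  [0,0,0,0,0,0,0.5],
])

```text
clock: 16.65
eef_pos: [0.6362, 0.0901, 0.0814]
tool_rot: [-0.023, 1.0, 0.0, 0.0]
wrist_force: [0.6, 0.2, -1.1]
grip_width: 0.646
grip_force: 20.0
```

```bash
python3 - <<'E'
from m import *
go(636.4,89,80,92.6)
im,d=grab('side'); x,y=proj('side',[.637,.089,.05])[0]; x0,y0=int(x)-40,int(y)-30
print(x0,y0); save(im[y0:y0+60,x0:x0+80],'s2.png',10)
t,d=grab('top'); save(t[110:190,220:360],'t2.png',5.6);np.save('t2.npy',t)
E
```

```text
t 16.65 pos [636.2  90.1  81.4] yaw 92.7 | turn [0.    0.    0.002] shift mm (after turn) [-0.1 -1.1  1.4] grip 59.4 20.0 F [ 0.6  0.2 -1.1]
315 154
```

View pics/s2.png

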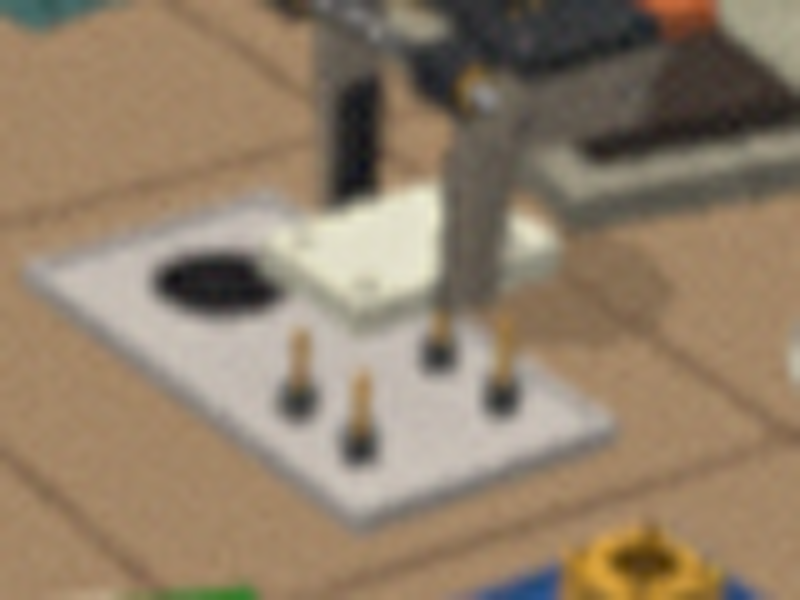

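The side crop shows the plate flat in the grip with its near holes at (302,237) and (368,284). The pins have tips at (300,332), (362,372) and (505,318), and feet at (298,398), (358,443), (437,355) and (502,393).

```bash
python3 - <<'E'
from m import *
f=lambda L,z:onz('side',[[315+x/10-.5,154+y/10-.5] for x,y in L],z)[:,:2]*1000
H=f([(302,237),(368,284)],.0794); F=f([(298,398),(358,443),(437,355),(502,393)],.012); T=f([(300,334),(362,374),(505,322)],.041)
print('holes',H.round(1));print('feet',F.round(1),F.mean(0));print('tips',T.round(1))
# foot centres refined by darkness centroid
im=np.load('t2.npy') 
a=np.radians(2.7);R=np.array([[np.cos(a),-np.sin(a)],[np.sin(a),np.cos(a)]])
for n,sx,sy in [('A',-33,19),('B',-33,-19)]: print(n,'exp hole from tool',(np.array([636.2+.6,90.1])+R@[sx,sy]).round(1),'exp post',(np.array([637,89])+R@[sx,sy]).round(1))
E
```

```text
holes [[602.7 109.7]
 [603.6  68.8]]
feet [[603.5 108.9]
 [604.6  71.1]
 [666.6 109.4]
 [671.3  74.2]] [636.47693872  90.87050866]
tips [[601.4 106.4]
 [604.7  71.1]
 [672.   76.3]]
A exp hole from tool [602.9 107.5] exp post [603.1 106.4]
B exp hole from tool [604.7  69.6] exp post [604.9  68.5]
```

View pics/t2.png

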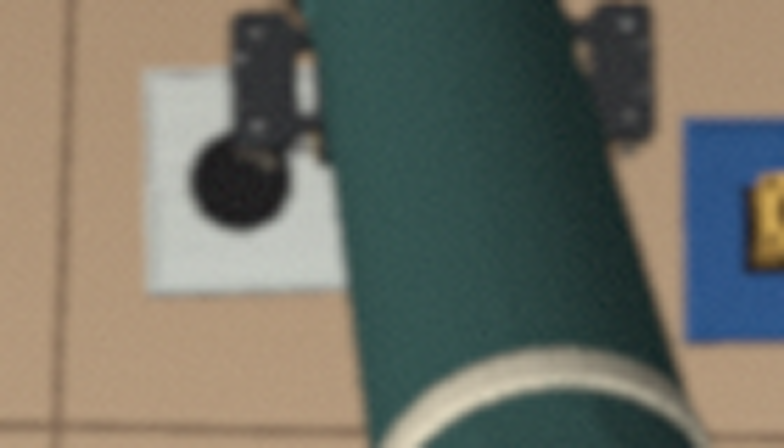

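The top view has the arm over the tray, so it doesn't help. By the side view, holes and posts agree within about 1 mm, so I'll lower with force checks.

Call:
servo_tool([
  [0,0,0,0,0,0.01,0.5],
  [0,0,0,0,0,0.01,0.5],
  [0,0,0,0,0,0.004,0.5],
  [0,0,0,0,0,0.002,0.5],
  [0,0,0,0,0,0.001,0.5],
  [0,0,0,0,0,0,0.5],
  [0,0,0,0,0,0,0.5],
])

```text
clock: 17.45
eef_pos: [0.6366, 0.089, 0.0541]
tool_rot: [-0.023, 1.0, 0.0, 0.0]
wrist_force: [0.4, 0.5, -2.7]
grip_width: 0.653
grip_force: 20.0
```

Call:
servo_tool([
  [0,0,0,0,0,0.002,0.5],
  [0,0,0,0,0,0.002,0.5],
  [0,0,0,0,0,0.001,0.5],
  [0,0,0,0,0,0,0.5],
  [0,0,0,0,0,0,0.5],
])

```text
clock: 17.95
eef_pos: [0.6366, 0.089, 0.0489]
tool_rot: [-0.023, 1.0, 0.0, 0.0]
wrist_force: [0.7, 1.5, -2.1]
grip_width: 0.649
grip_force: 20.0
```

Call:
servo_tool([
  [0,0,0,0,0,0.003,0.5],
  [0,0,0,0,0,0.003,0.5],
  [0,0,0,0,0,0.003,0.5],
  [0,0,0,0,0,0.002,0.5],
  [0,0,0,0,0,0.001,0.5],
  [0,0,0,0,0,0,0.5],
  [0,0,0,0,0,0,0.5],
])

```text
clock: 18.65
eef_pos: [0.6364, 0.089, 0.0367]
tool_rot: [-0.023, 1.0, 0.0, -0.0]
wrist_force: [0.5, 3.3, -2.6]
grip_width: 0.651
grip_force: 20.0
```

Call:
servo_tool([
  [0,0,0,0,0,0.0015,0.5],
  [0,0,0,0,0,0.001,0.5],
  [0,0,0,0,0,0,0.5],
  [0,0,0,0,0,0,0.5],
])

```text
clock: 19.05
eef_pos: [0.6367, 0.089, 0.0345]
tool_rot: [-0.023, 1.0, 0.0, 0.0]
wrist_force: [0.3, 2.7, -1.5]
grip_width: 0.65
grip_force: 20.0
```

Call:
servo_tool([
  [0,0,0,0,0,0.0005,0.5],
  [0,0,0,0,0,0,0.85],
  [0,0,0,0,0,0,0.85],
  [0,0,0,0,0,0,0.85],
  [0,0,0,0,0,-0.01,0.85],
  [0,0,0,0,0,-0.03,0.85],
  [0,0,0,0,0,-0.04,0.85],
  [0,0,0,0,0,-0.03,1],
  [0,0,0,0,0,0,1],
  [0,0,0,0,0,0,1],
])

```text
clock: 20.05
eef_pos: [0.637, 0.0887, 0.1453]
tool_rot: [-0.022, 1.0, 0.0, 0.001]
wrist_force: [0.1, 0.5, -0.4]
grip_width: 0.999
grip_force: 0.0
```

```bash
python3 - <<'E'
from m import *
go(414.1,-142.7,110,67.3)
E
```

```text
t 20.05 pos [637.   88.7 145.3] yaw 92.6 | turn [0.001 0.002 0.441] shift mm (after turn) [ 116.3 -299.4   35.3] grip 91.9 0.0 F [ 0.1  0.5 -0.4]
```

Call:
servo_tool([
  [0,0,0.147,0,0,0,1],
  [0,0,0.147,0,0,0,1],
  [0,0,0.147,0,0,0,1],
  [0,0,0,0.015,-0.038,0,1],
  [0,0,0,0.015,-0.038,0,1],
  [0,0,0,0.015,-0.038,0,1],
  [0,0,0,0.015,-0.038,0,1],
  [0,0,0,0.015,-0.038,0,1],
  [0,0,0,0.015,-0.038,0,1],
  [0,0,0,0.015,-0.038,0,1],
  [0,0,0,0.011,-0.033,0.03,1],
  [0,0,0,0,0,0.04,1],
  [0,0,0,0,0,0.02,1],
  [0,0,0,0,0,0,1],
  [0,0,0,0,0,0,1],
  [0,0,0,0,0,0,1],
])

```text
clock: 21.65
eef_pos: [0.4148, -0.1423, 0.0546]
tool_rot: [0.196, 0.981, -0.0, 0.001]
wrist_force: [0.3, -0.2, -0.1]
grip_width: 1.0
grip_force: 0.0
```

```bash
python3 - <<'E'
from m import *
go(414.1,-142.7,18,67.3)
im,d=grab('side'); x,y=proj('side',[.637,.089,.03])[0]; x0,y0=int(x)-40,int(y)-30
print(x0,y0); save(im[y0:y0+60,x0:x0+80],'s3.png',10)
t,d=grab('top');np.save('t3.npy',t)
print('red',maskrect(t,roi(657,120,34,54),redf,.02),'green',maskrect(t,roi(473,262,36,55),greenf,.014))
E
```

```text
t 21.65 pos [ 414.8 -142.3   54.6] yaw 67.3 | turn [0.    0.001 0.001] shift mm (after turn) [ 0.5 -0.6 36.6] grip 92.0 0.0 F [ 0.3 -0.2 -0.1]
315 159
red (array([ 610.3, -196.7]), array([37.4, 84.4]), np.float32(3.5)) green (array([465.7, -12.5]), array([37.9, 78. ]), np.float32(-14.4))
```

View pics/s3.png

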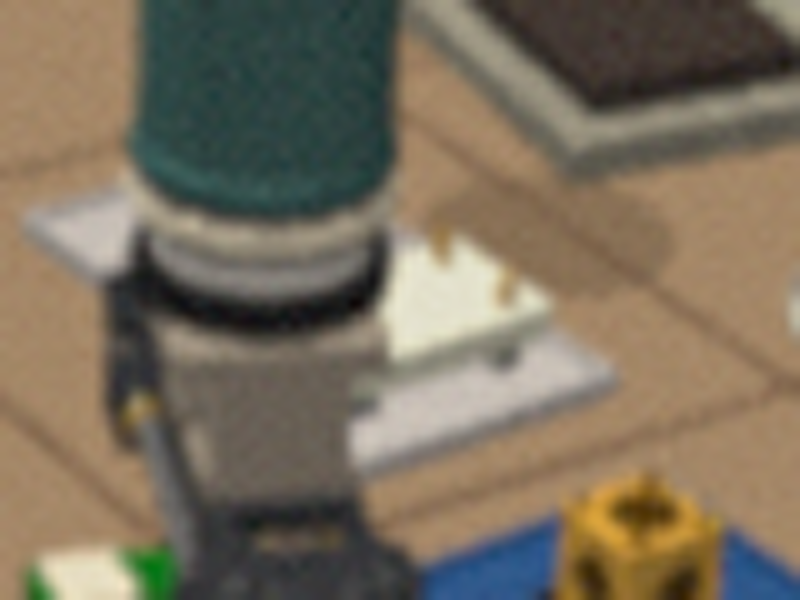

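The ceramic plate is seated, with pins showing through at (445,245) and (508,280). The red bar is in place. Now the charcoal plate.

Call:
servo_tool([
  [0,0,0,0.0005,-0.0005,0.015,1],
  [0,0,0,0,0,0.015,1],
  [0,0,0,0,0,0.007,1],
  [0,0,0,0,0,0,1],
  [0,0,0,0,0,0,1],
  [0,0,0,0,0,0,0.5],
  [0,0,0,0,0,0,0.5],
  [0,0,0,0,0,0,0.5],
  [0,0,0,0,0,0,0.5],
  [0,0,0,0,0,0,0.5],
  [0,0,0,0,0,0,0.5],
  [0,0,0,0,0,0,0.5],
], newtons=20)

```text
clock: 22.95
eef_pos: [0.4137, -0.1426, 0.0171]
tool_rot: [0.197, 0.98, 0.0, 0.0]
wrist_force: [-0.4, 1.2, 4.1]
grip_width: 0.651
grip_force: 20.0
```

```bash
python3 - <<'E'
from m import *
go(636.7,89.8,110,92.6)
E
```

```text
t 22.95 pos [ 413.7 -142.6   17.1] yaw 67.3 | turn [ 0.     0.    -0.441] shift mm (after turn) [-233.3  222.   -92.9] grip 59.9 20.0 F [-0.4  1.2  4.1]
```

Call:
servo_tool([
  [0,0,0,0,0,-0.025,0.5],
  [0,0,-0.11,0,0,-0.034,0.5],
  [0,0,-0.11,0,0,-0.034,0.5],
  [0,0,-0.11,0,0,0,0.5],
  [0,0,-0.111,0,0,0,0.5],
  [0,0,0,-0.029,0.028,0,0.5],
  [0,0,0,-0.029,0.028,0,0.5],
  [0,0,0,-0.029,0.028,0,0.5],
  [0,0,0,-0.029,0.028,0,0.5],
  [0,0,0,-0.029,0.028,0,0.5],
  [0,0,0,-0.029,0.028,0,0.5],
  [0,0,0,-0.029,0.028,0,0.5],
  [0,0,0,-0.03,0.026,0,0.5],
  [0,0,0,0,0,0.02,0.5],
  [0,0,0,0,0,0.01,0.5],
  [0,0,0,0,0,0,0.5],
  [0,0,0,0,0,0,0.5],
  [0,0,0,0,0,0,0.5],
])

```text
clock: 24.75
eef_pos: [0.6365, 0.0888, 0.0807]
tool_rot: [-0.022, 1.0, -0.0, 0.0]
wrist_force: [-0.3, -1.3, -0.1]
grip_width: 0.65
grip_force: 20.0
```

```bash
python3 - <<'E'
from m import *
go(636.4,89.6,62,92.6)
im,d=grab('side'); x,y=proj('side',[.637,.089,.05])[0]; x0,y0=int(x)-40,int(y)-30
print(x0,y0); save(im[y0:y0+60,x0:x0+80],'s4.png',10)
E
```

```text
t 24.75 pos [636.5  88.8  80.7] yaw 92.5 | turn [-0.     0.001 -0.002] shift mm (after turn) [ 0.1  0.8 18.7] grip 59.8 20.0 F [-0.3 -1.3 -0.1]
315 154
```

View pics/s4.png

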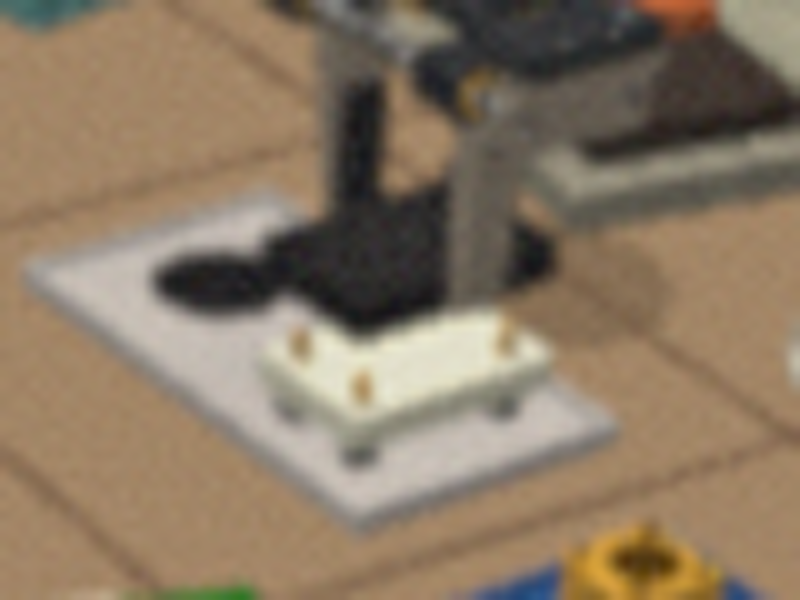

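The charcoal plate is level above the stack, its near corner at (365,325) over the ceramic's near corner at about (360,425). Lowering.

Call:
servo_tool([
  [0,0,0,0,0.0008,0.01,0.5],
  [0,0,0,0,0,0.006,0.5],
  [0,0,0,0,0,0.003,0.5],
  [0,0,0,0,0,0.002,0.5],
  [0,0,0,0,0,0.002,0.5],
  [0,0,0,0,0,0.002,0.5],
  [0,0,0,0,0,0,0.5],
  [0,0,0,0,0,0,0.5],
  [0,0,0,0,0,0,0.5],
])

```text
clock: 25.7
eef_pos: [0.6364, 0.0905, 0.0551]
tool_rot: [-0.023, 1.0, 0.0, 0.0]
wrist_force: [0.2, -0.9, -0.9]
grip_width: 0.651
grip_force: 20.0
```

Call:
servo_tool([
  [0,0,0,0,0,0.002,0.5],
  [0,0,0,0,0,0.002,0.5],
  [0,0,0,0,0,0.001,0.5],
  [0,0,0,0,0,0,0.5],
  [0,0,0,0,0,0,0.5],
])

```text
clock: 26.2
eef_pos: [0.6363, 0.0905, 0.0499]
tool_rot: [-0.023, 1.0, -0.0, -0.0]
wrist_force: [-0.2, -0.3, -0.8]
grip_width: 0.649
grip_force: 20.0
```

Call:
servo_tool([
  [0,0,0,0,0,0.0008,0.5],
  [0,0,0,0,0,0,0.5],
  [0,0,0,0,0,0,0.85],
  [0,0,0,0,0,0,0.85],
  [0,0,0,0,0,0,0.85],
  [0,0,0,0,0,-0.01,0.85],
  [0,0,0,0,0,-0.03,0.85],
  [0,0,0,0,0,-0.04,0.85],
  [0,0,0,0,0,-0.02,0.85],
  [0,0,0,0,0,0,0.85],
])

```text
clock: 27.2
eef_pos: [0.6388, 0.0909, 0.1538]
tool_rot: [-0.023, 1.0, 0.001, 0.004]
wrist_force: [0.6, -0.0, 0.8]
grip_width: 0.849
grip_force: 0.0
```

```bash
python3 - <<'E'
from m import *
go(378.7,-283.8,140,92.6)
E
```

```text
t 27.2 pos [638.8  90.9 153.8] yaw 92.6 | turn [ 0.001  0.008 -0.   ] shift mm (after turn) [ 276.8 -362.5   13.8] grip 78.1 0.0 F [ 0.6 -0.   0.8]
```

Call:
servo_tool([
  [0,0,0,0.025,-0.033,0,0.85],
  [0,0,0,0.025,-0.033,0,0.85],
  [0,0,0,0.025,-0.033,0,0.85],
  [0,0,0,0.025,-0.033,0,0.85],
  [0,0,0,0.025,-0.033,0,0.85],
  [0,0,0,0.025,-0.033,0,0.85],
  [0,0,0,0.025,-0.033,0,0.85],
  [0,0,0,0.025,-0.033,0,0.85],
  [0,0,0,0.025,-0.033,0,0.85],
  [0,0,0,0.025,-0.033,0,0.85],
  [0,0,0,0.025,-0.033,0.02,0.85],
  [0,0,0,0,0,0.02,0.85],
  [0,0,0,0,0,0.02,0.85],
  [0,0,0,0,0,0,0.85],
  [0,0,0,0,0,0,0.85],
  [0,0,0,0,0,0,0.85],
])

```text
clock: 28.8
eef_pos: [0.3785, -0.2846, 0.0898]
tool_rot: [-0.023, 1.0, -0.0, 0.0]
wrist_force: [0.5, -0.4, 0.2]
grip_width: 0.847
grip_force: 0.0
```

```bash
python3 - <<'E'
from m import *
go(378.7,-283.8,30,92.6)
im,d=grab('side'); x,y=proj('side',[.637,.089,.05])[0]; x0,y0=int(x)-40,int(y)-30
print(x0,y0); save(im[y0:y0+60,x0:x0+80],'s5.png',10)
E
```

```text
t 28.8 pos [ 378.5 -284.6   89.8] yaw 92.6 | turn [-0.001  0.001  0.   ] shift mm (after turn) [-0.2  0.8 59.8] grip 77.9 0.0 F [ 0.5 -0.4  0.2]
315 154
```

View pics/s5.png

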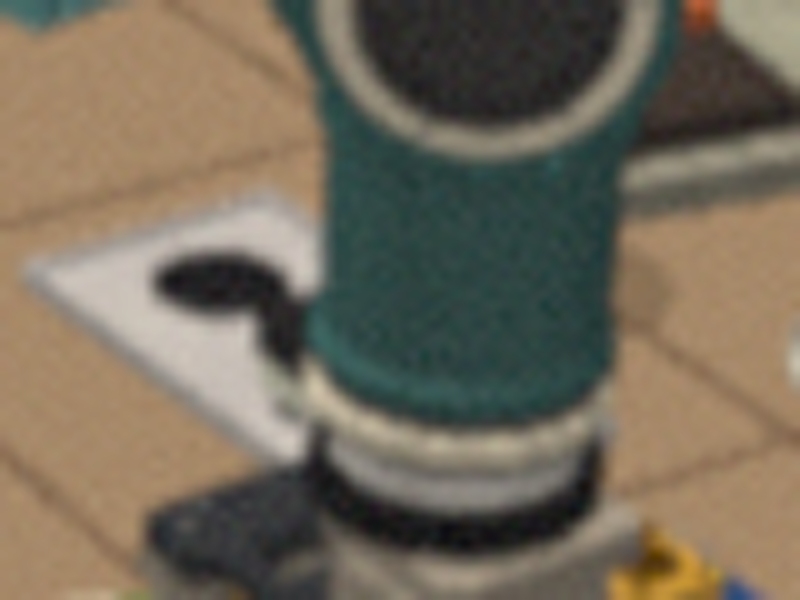

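The arm hides the stack, so I'll check it after the jar. Grasping the jar.

Call:
servo_tool([
  [0,0,0,0,0.001,0.02,0.85],
  [0,0,0,0,0,0.02,0.85],
  [0,0,0,0,0,0.02,0.85],
  [0,0,0,0,0,0.005,0.85],
  [0,0,0,0,0,0,0.85],
  [0,0,0,0,0,0,0.3],
  [0,0,0,0,0,0,0.3],
  [0,0,0,0,0,0,0.3],
  [0,0,0,0,0,0,0.3],
  [0,0,0,0,0,0,0.3],
  [0,0,0,0,0,0,0.3],
  [0,0,0,0,0,0,0.3],
], newtons=18)

```text
clock: 30.05
eef_pos: [0.3781, -0.2834, 0.0245]
tool_rot: [-0.023, 1.0, 0.0, 0.0]
wrist_force: [-0.5, 1.4, 5.9]
grip_width: 0.48
grip_force: 18.0
```

```bash
python3 - <<'E'
from m import *
go(631.8,204.3,140,92.6)
E
```

```text
t 30.05 pos [ 378.1 -283.4   24.5] yaw 92.6 | turn [ 0.  0. -0.] shift mm (after turn) [-275.6  475.7 -115.5] grip 44.1 18.0 F [-0.5  1.4  5.9]
```

Call:
servo_tool([
  [0,0,0,0,0,-0.035,0.3],
  [0,0,0,0,0,-0.04,0.3],
  [0,0,0,0,0,-0.04,0.3],
  [0,0,0,-0.021,0.037,0,0.3],
  [0,0,0,-0.021,0.037,0,0.3],
  [0,0,0,-0.021,0.037,0,0.3],
  [0,0,0,-0.021,0.037,0,0.3],
  [0,0,0,-0.021,0.037,0,0.3],
  [0,0,0,-0.021,0.037,0,0.3],
  [0,0,0,-0.021,0.037,0,0.3],
  [0,0,0,-0.021,0.037,0,0.3],
  [0,0,0,-0.021,0.037,0,0.3],
  [0,0,0,-0.021,0.037,0,0.3],
  [0,0,0,-0.021,0.037,0,0.3],
  [0,0,0,-0.021,0.037,0,0.3],
  [0,0,0,-0.0236,0.0317,0.02,0.3],
  [0,0,0,0,0,0.04,0.3],
  [0,0,0,0,0,0.03,0.3],
  [0,0,0,0,0,0,0.3],
  [0,0,0,0,0,0,0.3],
])

```text
clock: 32.05
eef_pos: [0.6317, 0.2036, 0.0489]
tool_rot: [-0.022, 1.0, -0.0, -0.0]
wrist_force: [-0.6, 0.1, -0.9]
grip_width: 0.476
grip_force: 18.0
```

```bash
python3 - <<'E'
from m import *
go(631.8,204.3,30.5,92.6)
E
```

```text
t 32.05 pos [631.7 203.6  48.9] yaw 92.6 | turn [-0.001 -0.001 -0.001] shift mm (after turn) [-0.2  0.7 18.4] grip 43.8 18.0 F [-0.6  0.1 -0.9]
```

Lower, release, rise, and move clear toward +y.

Call:
servo_tool([
  [0,0,0,0,0,0.01,0.3],
  [0,0,0,0,0,0.006,0.3],
  [0,0,0,0,0,0.002,0.3],
  [0,0,0,0,0,0.0008,0.3],
  [0,0,0,0,0,0,0.3],
  [0,0,0,0,0,0,0.7],
  [0,0,0,0,0,0,0.7],
  [0,0,0,0,0,0,0.7],
  [0,0,0,0,0,-0.02,0.7],
  [0,0,0,0,0,-0.04,0.7],
  [0,0,0,0,0,-0.04,0.7],
  [0,0,0,0.02,0.03,-0.02,0.7],
  [0,0,0,0.02,0.03,0,0.7],
  [0,0,0,0.02,0.03,0,0.7],
  [0,0,0,0.02,0.03,0,0.7],
  [0,0,0,0.02,0.03,0,0.7],
  [0,0,0,0.02,0.03,0,0.7],
  [0,0,0,0.02,0.03,0,0.7],
  [0,0,0,0,0.03,0,0.7],
  [0,0,0,0,0,0,0.7],
])

```text
clock: 34.05
eef_pos: [0.4784, 0.4429, 0.1507]
tool_rot: [-0.026, 1.0, 0.002, -0.0]
wrist_force: [0.9, 0.0, 0.3]
grip_width: 0.702
grip_force: 0.0
```

```bash
python3 - <<'E'
from m import *
t,d=grab('top'); im,_=grab('side')
a=cv2.resize(t[105:245,230:400],None,fx=3.2,fy=3.2,interpolation=cv2.INTER_CUBIC); x,y=proj('side',[.637,.089,.05])[0]; x0,y0=int(x)-45,int(y)-35
b=cv2.resize(im[y0:y0+140,x0:x0+80],(int(80*3.2),int(140*3.2)),interpolation=cv2.INTER_CUBIC)
save(np.hstack([a,b]),'end.png')
print('charcoal',blob(t,roi(374,92,47,68),.041,thr=.5))
print('jar',blob(t,roi(260,95,60,60),.032,thr=.5), 'green',maskrect(t,roi(473,262,36,55),greenf,.014),'red',maskrect(t,roi(657,120,34,54),redf,.02))
E
```

```text
charcoal (array([635.9,  88.8]), array([57.2, 92.8]), np.float32(2.1), array([635.8,  88.8]))
jar (array([625. , 193.3]), array([102.8, 108.7]), np.float32(2.2), array([625. , 193.2])) green (array([465.5, -12.9]), array([39.6, 78. ]), np.float32(-15.4)) red (array([ 610.3, -196.9]), array([37.8, 84.6]), np.float32(4.1))
```

View pics/end.png

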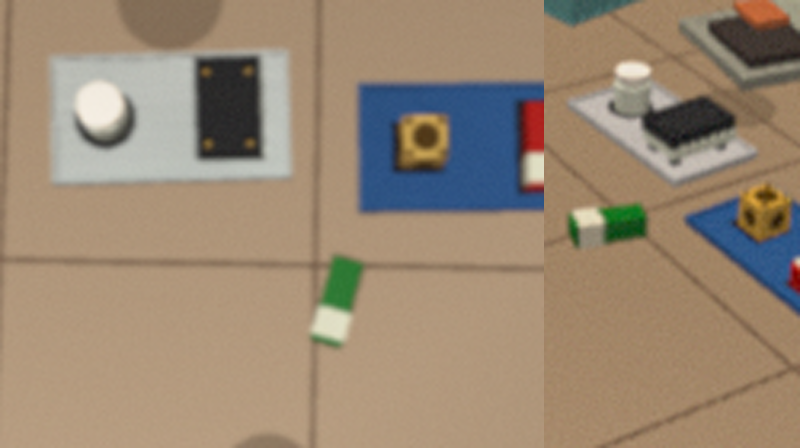

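In the final view the charcoal plate is seated, with all four pins showing in its holes at around (207,72) to (250,145). The jar stands on the disc at (102,108), the block is square at (425,140), the red bar is in its place, and the green bar hasn't moved.

```bash
python3 -c "
from rig import manip
print(manip.hand_in())"
```

```text
the job is handed in; nothing more can be done
None
```

I placed both kits and handed the job in at about 34 s of the 128 s allowed; `hand_in()` returned no verdict, but the last camera check showed the plates seated over all four pins, the jar, bar and block on their marks, and the green bar unmoved (I did not re-measure the amber jar, which I never went near).

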